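# Draw the child-safe bolt of the knife chest

## Task

The wooden knife chest on the worktop is shut by a child-safe bolt on the fixed part of its top. Press the long sprung catch bar right down with one fingertip and, keeping it down the whole way, push the bolt's upright tab with the other finger, away from the lid, until the bolt is fully back; then let go, so that the catch springs up again, locks the bolt open and the lid stands ajar. Push the tab, do not grip it, and do not shift or lift the chest or the things standing around it.

Things in the scene. Friction and masses are not known exactly. Their poses are not given: they have to be found in the camera images.
- chest: Low wooden knife chest, 190 mm (its x) by 360 mm (its y), top 86 mm above the worktop, loose on rubber feet, about 4.5 kg. Origin: centre of its underside. x points from the front (long side with the lid's finger lip) to the back (two hinges), z up. The top from y -180 to -39 mm is a fixed deck that carries the lock; the rest, to y +180 mm, is the lid.
- lock_base (a point): Point on the deck top in the middle of the lock (chest x +4, y -100, z +86 mm), fixed in the chest, with the chest's axes. Dark catch bar towards the front and steel bolt towards the back lie side by side along chest y, 58 mm apart centre to centre. All between and beside them (strip, rod, guides, bar housing) is lower than 20 mm above the deck.
- catch_top (a point): Middle of the flat top of the sprung catch bar (goes down with it): dark steel with fine cross ribs, 22.5 mm wide (chest x), 78 mm long (chest y). From lock_base: x -29, y +9 mm; 33 mm above the deck when up, 25 mm when right down. A fingertip can slide along it while pressing.
- catch (a joint): How far the bar is pressed, m: 0 up, 0.008 right down (stop). Spring: about 3 N to start, 5.6 N at the stop. Up, its tooth stands in a notch of the bolt and blocks it after 1.5 to 3 mm; pressed over 4.7 mm it clears. Let go on the way it stays at about 4.5 mm, under the bolt's strip; with the bolt shut or fully back it springs up to 0.
- tab_mid (a point): On the bolt's upright tab, a round-edged steel plate 30 mm wide (chest x), 9 mm thick (chest y), top 48.5 mm above the deck; the point is the plate's middle, 12 mm below its top. Bolt shut: x +29, y +8 mm from lock_base. Push the face towards the lid (chest +y side); on that side lie only the rod and its guide, tops 15 and 17 mm above the deck.
- bolt (a joint): How far the bolt is drawn, m: 0 shut (the rod reaches 22 mm over the lid, through the keeper), 0.030 fully back (stop); grows as the tab moves along chest -y, away from the lid. About 3 N of friction, no spring, stays where it is left; the lid is free of the rod from about 0.023.
- lid (a joint): Opening angle of the lid about its back edge, rad: about 0 held down by the bolt, 0.16 ajar (stop; a spring lifts it there by itself, the front edge rises about 30 mm).
- salt: Glass salt shaker with a domed grey top, 44 mm across, 90 mm high; bystander. Origin: centre of its underside.
- jar_tall: Glass spice jar with dark-topped yellow cap, 44 mm across, 106 mm high; bystander. Origin: centre of its underside.
- jar_short: Glass spice jar with yellow cap, 44 mm across, 96 mm high; bystander. Origin: centre of its underside.
- mill: Turned wooden pepper mill, 58 mm across, 170 mm high; bystander. Origin: centre of its underside.
- mug: White mug, 83 mm across, 116 mm with its handle, 94 mm high; bystander. Origin: underside.
- lemon: Lemon, 76 by 56 mm, 55 mm high, lying on the worktop; bystander. Origin: underside.

How it is judged:
By the outcome, as a careful person would: the job done as asked, in the order asked, and still so for the second after the job is handed in, with the robot touching nothing.
It also fails if it takes over 38 s, if anything falls off the work surface, if the arm or the gripper's body presses on something with over 40 N, if the wrist force passes 120 N, or if a joint passes its speed limit or range.

## Robot

A 6-joint arm with a two-finger parallel gripper is mounted at the origin on a cart in front of the work surface, level with it; the furniture and walls round the work are solid. World frame = base frame: x ahead of the robot, y to its left, z up, the work surface at z = 0. Lengths are in m, angles in rad, forces in N, time in s.
With the tool pointing down it reaches from about 0.225 to 0.875 m from the base axis. Payload 3.4 kg.
Tool frame: the origin (TCP) lies between the finger pads; the fingertips stand 19 mm ahead of it and the grasp point (between the pads) is the TCP; z points along the fingers, y is the line along which they close (so a half turn about z gives the same grasp; the last joint's range is limited). The gripper opens to 85 mm and grips with 20 to 120 N. Pads are 22 mm wide; open, the fingers measure 114 mm over their backs; the gripper's body (76 mm by 85 mm) begins 54 mm behind the grasp point. The pads swing forward as they close: fully open they stand 13 mm farther back than shut.
Start: joints at [-1.324, 0.276, 1.505, -0, 1.361, -0.121], TCP at [0.207, -0.537, 0.25] pointing down, gripper open.
Joint ranges: [-2.89, 2.89], [-0.75, 2.08], [0.22, 2.7], [-1.18, 4.32], [0.11, 2.71], [-2.7, 2.7]. Speed limits (rad/s): [2.57, 2.57, 3.14, 3.14, 3.14, 3.14].

## Interface

Orientations are given as a unit quaternion [w, x, y, z].
In Python, from rig import get_state, imaging, ticket gives the robot as it stands. The module is installed in compiled form; this text tells all that it offers.
- The arm moves only by the shell command python3 -m inch 'ROWS' [FORCE]. ROWS is JSON, a list of rows, each an object with "claw": the opening, from -1 (shut) to 1 (fully open); "travel": the shift along the world's x, y, z in units of 200 mm (1.0 is 200 mm), a list of three; "turn": the turn about the world's z in units of 180 degrees (1.0 is 180 degrees). A call has 1 to 5 rows; each row is the pose to reach, as a shift and turn from the pose commanded when the call began, turning the shorter way round; what a row does not reach only later rows make up. A row lasts 1/10 s, in which the tool goes at most 50 mm and 8.59 degrees, less where a joint would pass 70% of its speed; a pose out of reach is approached as far as the arm can. A call with a number of a shift or a turn outside -1 to 1 is refused whole. A call with a gripper value outside its range is refused whole. The fingers move at their own pace and stop on an object; FORCE is the grip in N (left out, the last holds). Time passes only in rows, so rows that repeat a pose let the fingers close. It gives the time, the measured TCP pose, the force, the opening and the grip force at its end, in the units of the state.
- get_state(): the state, without advancing time (a new reading comes with each control period).
- imaging.get_image(name): name is "scene" or "top" or "wrist"; returns the picture (400x640x3 uint8, red, green, blue); there is no depth.
- imaging.camera_params(name): a dict with "camera_matrix" (3x3 intrinsics, pixels), "k1" (the pictures are not rectified: a ray, as slopes to the right and down, at radius r is drawn at 1 + k1 r^2 times it, then the intrinsics apply), "cam_to_world" (4x4, takes a point from camera to world coordinates); the wrist camera has in their place "T_tool_cam" (4x4, takes a point from camera to tool coordinates, whose origin is the TCP and whose axes are the flange's). Camera axes: x right, y down, z forward; pixel columns grow to the right and rows downward; lengths in m; the calibration is good to about 2 mm. A picture is of the moment at which its call begins: read the wrist's pose just before it. camera_params takes no time and is no camera call.
- ticket.sign_off(): hands the job in; it is judged then, once.
The state is a dict: "clock": time; "qpos": joint angles; "qd": joint speeds; "effort": joint torques, N m; "position": TCP position; "ee_rot": TCP orientation; "contact_force": force on the tool from outside, world axes, zero at the start; "moment": the same for the moment, N m; "width": finger opening in m; "gripper_force": force on a finger pad.
Only numpy, scipy, OpenCV 4.12 (cv2) and the standard library are available. Lean on these libraries where they do the work, as an engineer would, in place of code of your own. Each camera call takes 0.05 s, during which the arm holds its last target. There are 200 camera calls.

## Working session

There is one attempt and no reset: what is moved stays moved. The work goes in short steps, Python scripts to look and compute and a shell command to move; the robot and the scene stay as the last step left them, time stands still between calls to the robot, and variables do not carry over. Pictures are saved under pics/ and viewed, at most 10 in all, crops included, and the job is handed in when it is done.

```bash
mkdir -p pics; cat > h.py <<'E'
import numpy as np,cv2
from rig import get_state,imaging,ticket
def grab(n,f):
    s=get_state(); im=imaging.get_image(n); cv2.imwrite('pics/'+f,im[:,:,::-1]); return s,im
def ray(n,uv,s=None):
    p=imaging.camera_params(n);K=np.array(p['camera_matrix']);k=p['k1']
    d=(np.array(uv,float)-K[:2,2])/[K[0,0],K[1,1]]
    u=d.copy()
    for _ in range(20): u=d/(1+k*(u@u))
    if n=='wrist':
        w,x,y,z=s['ee_rot'];from scipy.spatial.transform import Rotation as R
        T=np.eye(4);T[:3,:3]=R.from_quat([x,y,z,w]).as_matrix();T[:3,3]=s['position'];T=T@np.array(p['T_tool_cam'])
    else:T=np.array(p['cam_to_world'])
    return T[:3,3],T[:3,:3]@np.array([u[0],u[1],1])
def onz(n,uv,z,s=None):
    o,d=ray(n,uv,s);return o+d*(z-o[2])/d[2]
E
python3 - <<'E'
from h import *
for n in('top','scene'):s,_=grab(n,n+'1.png')
print(s)
for n in('top','scene'):print(imaging.camera_params(n))
E
```

```text
{'clock': 0.05, 'qpos': array([-1.32400451e+00,  2.76620521e-01,  1.50614089e+00,  2.64529693e-05,
        1.36065524e+00, -1.20999207e-01]), 'qd': array([ 1.82529552e-03,  1.07080130e-03, -1.29917263e-04, -2.17946475e-04,
       -8.12412711e-05,  2.12800999e-03]), 'effort': array([ 1.66282181e-03, -4.18082607e+01, -2.46675593e+01, -1.16193519e-04,
        5.45896502e-03,  1.04917956e-05]), 'position': array([ 0.20663018, -0.53607724,  0.24942201]), 'ee_rot': array([-9.11006519e-04,  9.83138916e-01,  1.82857979e-01, -4.44159963e-05]), 'contact_force': array([-0.51371573,  0.15703595, -0.19117972]), 'moment': array([-0.02032948,  0.06534369, -0.00318275]), 'gripper_force': 0.0, 'width': 0.08548721226937663}
{'camera_matrix': array([[428.90859166,   0.        , 317.61533723],
       [  0.        , 428.90859166, 194.30892263],
       [  0.        ,   0.        ,   1.        ]]), 'k1': -0.09360715564680126, 'cam_to_world': array([[-0.01016037, -0.98093542,  0.19406823,  0.25068261],
       [-0.99994472,  0.00944178, -0.00462741,  0.1179283 ],
       [ 0.00270684, -0.19410452, -0.98097712,  1.3366505 ],
       [ 0.        ,  0.        ,  0.        ,  1.        ]])}
{'camera_matrix': array([[478.61421314,   0.        , 332.98936087],
       [  0.        , 478.61421314, 201.39295424],
       [  0.        ,   0.        ,   1.        ]]), 'k1': -0.015331529383579933, 'cam_to_world': array([[-0.32785818, -0.72653368,  0.60386904, -0.25905558],
       [-0.94458004,  0.24082473, -0.2230964 ,  0.40470125],
       [ 0.01666045, -0.64354662, -0.76522557,  1.09933591],
       [ 0.        ,  0.        ,  0.        ,  1.        ]])}
```

View pics/top1.png

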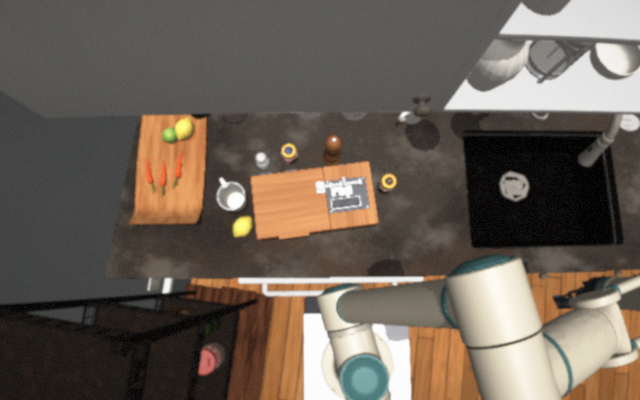

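View pics/scene1.png

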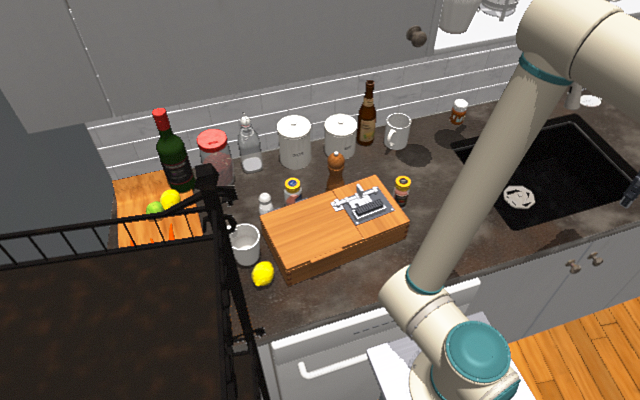

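The top view shows the chest at about (250–377, 162–238), with the lock near (347,195) on the deck at the world −y end, the jar at (388,182) and the mill at (333,145). The scene view agrees, and the arm does not hide the chest.

```bash
python3 - <<'E'
from h import *
im=cv2.imread('pics/top1.png');h=cv2.cvtColor(im,cv2.COLOR_BGR2HSV)
m=cv2.inRange(h,(5,70,70),(20,255,255));m[:,:225]=0;m[:,400:]=0;m[:155]=0;m[245:]=0
m=cv2.morphologyEx(m,cv2.MORPH_OPEN,np.ones((5,5)))
m=cv2.morphologyEx(m,cv2.MORPH_CLOSE,np.ones((25,25)))
c=max(cv2.findContours(m,0,2)[0],key=cv2.contourArea)
b=cv2.boxPoints(cv2.minAreaRect(c));print(b)
P=np.array([onz('top',p,.086)[:2] for p in b]);print(P)
# typed corners
q=[(251,176),(370,162),(377,226),(257,238)]
print(np.array([onz('top',p,.086)[:2] for p in q]))
print('barC',onz('top',(346,202),.119)); print('deck frame',[onz('top',p,.09)[:2] for p in((328,180),(366,178),(368,209),(331,212))])
for p,z in (((388,182),.096),((333,140),.17)):print(onz('top',p,z))
# pixel crop
cv2.imwrite('pics/crop1.png',cv2.resize(im[150:250,240:400],None,fx=5,fy=5,interpolation=cv2.INTER_CUBIC))
E
```

```text
[[246.46436 161.75958]
 [372.41193 149.47202]
 [380.82678 235.72424]
 [254.87921 248.01181]]
[[ 0.60057083  0.32630048]
 [ 0.63563062 -0.05619418]
 [ 0.37278474 -0.07168176]
 [ 0.34059607  0.29616058]]
[[ 0.55608737  0.31155317]
 [ 0.59617983 -0.04740791]
 [ 0.40153202 -0.06143704]
 [ 0.36972576  0.29038646]]
barC [0.46816177 0.03051209 0.119     ]
deck frame [array([0.54052436, 0.08062635]), array([ 0.54562895, -0.03313764]), array([ 0.45173238, -0.03603378]), array([0.44391462, 0.07323815])]
[ 0.53143026 -0.09766583  0.096     ]
[0.63878377 0.06699202 0.17      ]
```

View pics/crop1.png

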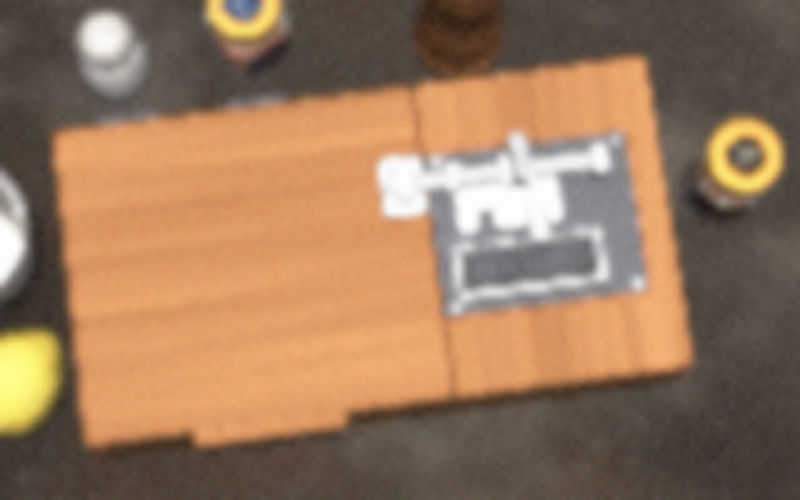

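The crop shows the bar centre at crop (533,262), which is pixel (346.6,202.4), and the tab at crop (518,145). The chest yaw is about +7°. Next I move above the lock with the fingers along chest x.

```bash
python3 -m inch '[{"claw":0.05,"travel":[0.48,1.0,0],"turn":0.2},{"claw":0.05,"travel":[0.48,1.0,0],"turn":0.2},{"claw":0.05,"travel":[0.48,1.0,0],"turn":0.2},{"claw":0.05,"travel":[0.48,1.0,0],"turn":0.2},{"claw":0.05,"travel":[0.48,1.0,0],"turn":0.2}]'
python3 -m inch '[{"claw":0.05,"travel":[0.48,1.0,0],"turn":0.22},{"claw":0.05,"travel":[0.48,1.0,0],"turn":0.22},{"claw":0.05,"travel":[0.48,1.0,0],"turn":0.22},{"claw":0.05,"travel":[0.48,1.0,0],"turn":0.22},{"claw":0.05,"travel":[0.48,1.0,0],"turn":0.22}]'
python3 -c "
from h import *
s=get_state();print(s['position'],s['ee_rot'],s['width'])"
```

```text
clock: 0.6
position: [0.3033, -0.3323, 0.25]
ee_rot: [-0.001, 0.877, 0.48, 0.001]
contact_force: [-0.6, 0.1, -0.9]
width: 0.0449
gripper_force: 0.0
clock: 1.1
position: [0.3993, -0.1329, 0.2502]
ee_rot: [-0.001, 0.662, 0.75, 0.001]
contact_force: [1.0, -1.0, -0.2]
width: 0.0448
gripper_force: 0.0
[ 0.3992701  -0.13287957  0.25015083] [-5.54105526e-04  6.61801112e-01  7.49678804e-01  8.19773103e-04] 0.04478850192945098
```

```bash
python3 -m inch '[{"claw":0.05,"travel":[0.47,0.93,0],"turn":0},{"claw":0.05,"travel":[0.47,0.93,0],"turn":0},{"claw":0.05,"travel":[0.47,0.93,0],"turn":0},{"claw":0.05,"travel":[0.47,0.93,0],"turn":0},{"claw":0.05,"travel":[0.47,0.93,0],"turn":0}]'
python3 -c "
from h import *
s,_=grab('wrist','w1.png');print(s['position'],s['ee_rot'],s['width'],s['contact_force']);print(imaging.camera_params('wrist'))"
```

```text
clock: 1.6
position: [0.4944, 0.054, 0.2499]
ee_rot: [-0.001, 0.663, 0.749, 0.001]
contact_force: [-0.6, -0.8, 0.2]
width: 0.0448
gripper_force: 0.0
[0.49443592 0.05396819 0.24986965] [-5.21027604e-04  6.62809322e-01  7.48786976e-01  1.26293177e-03] 0.044804520186013455 [-0.64120273 -0.84211759  0.2483645 ]
{'camera_matrix': array([[358.36639546,   0.        , 313.8830507 ],
       [  0.        , 358.36639546, 199.37153506],
       [  0.        ,   0.        ,   1.        ]]), 'k1': -0.018711202322232143, 'T_tool_cam': array([[ 1.02392295e-03, -9.60279887e-01, -2.79036719e-01,
         7.08283903e-02],
       [ 9.99999476e-01,  9.83235421e-04,  2.85773213e-04,
         5.02669775e-05],
       [-6.34822899e-08, -2.79036865e-01,  9.60280390e-01,
        -1.23093953e-01],
       [ 0.00000000e+00,  0.00000000e+00,  0.00000000e+00,
         1.00000000e+00]])}
```

View pics/w1.png

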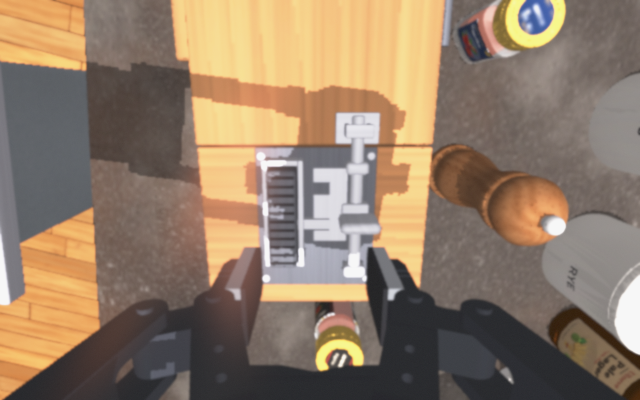

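```bash
python3 -c "
from h import *
im=cv2.imread('pics/w1.png');cv2.imwrite('pics/w1c.png',cv2.resize(im[140:290,240:400],None,fx=4,fy=4,interpolation=cv2.INTER_CUBIC))"
```

```text
(no output)
```

View pics/w1c.png

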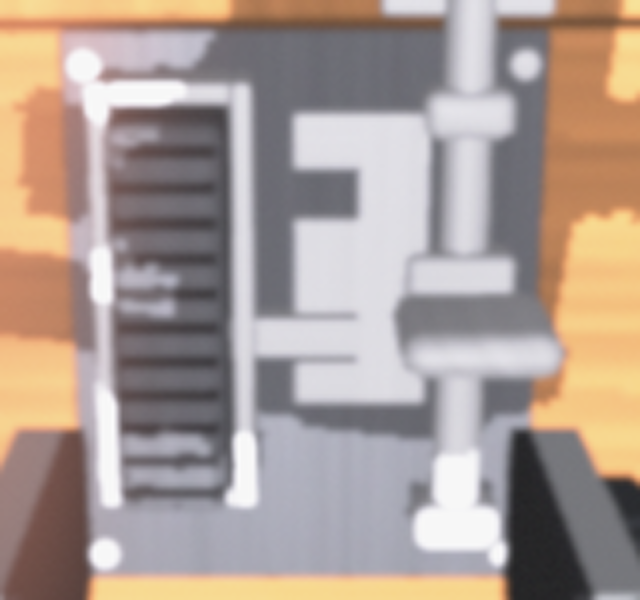

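The crop shows the bar top spanning px x 267–296, y 166–264. The tab's top face is centred near (360.5,228), with its lid-side face lying above it in the image. The fingers stand below the lock in the view.

```bash
python3 -c "
from h import *
from scipy.spatial.transform import Rotation as R
s=get_state();yaw=np.radians(2*np.degrees(np.arctan2(s['ee_rot'][2],s['ee_rot'][1]))-90)
w=lambda p,z:onz('wrist',p,z,s)[:2]
a,b=w((281.9,166.5),.119),w((281.9,264.5),.119)
d=a-b;print('len',np.linalg.norm(d),'yaw bar',np.degrees(np.arctan2(-d[0],d[1])),'tool yaw',np.degrees(yaw))
print('wid',np.linalg.norm(w((267,215),.119)-w((296.3,215),.119)))
bar=(a+b)/2;tab=w((360.5,228),.1345)
l,r=w((301,146),.086),w((0,0),.086)
for y in (7.1,):
  t=np.radians(y);C=np.array([[np.cos(t),np.sin(t)],[-np.sin(t),np.cos(t)]])
  print('bar',bar,'tab',tab,'tab-bar chest',C@(tab-bar))
  print('from tcp: bar',C@(bar-s['position'][:2]),'tab',C@(tab-s['position'][:2]))
# plate screw corners, yaw check
sc=[w((240+x/4,140+y/4),.089) for x,y in((83,66),(525,65),(104,553),(497,553))]
for i,j in((0,1),(2,3)):
  e=sc[j]-sc[i];print('yaw',np.degrees(np.arctan2(e[1],e[0])))
for i,j in((2,0),(3,1)):
  e=sc[j]-sc[i];print('yaw',np.degrees(np.arctan2(-e[0],e[1])))
print(np.mean(sc,0), 'lock from tcp',C@(np.mean(sc,0)-s['position'][:2]))
# seam
e=w((433,146),.086)-w((196,145),.086);print(np.degrees(np.arctan2(e[1],e[0])))
"
```

```text
len 0.07742781243350104 yaw bar 5.574809492637272 tool yaw 6.943809507243416
wid 0.02189729719786609
bar [0.47229978 0.03321125] tab [0.5291971  0.03763276] tab-bar chest [ 0.05700754 -0.00264499]
from tcp: bar [-0.0238454  -0.01678634] tab [ 0.03316214 -0.01943133]
yaw 7.133617481858917
yaw 6.997760386356674
yaw 7.0856356377290375
yaw 6.294998074840918
[0.49903055 0.02348788] lock from tcp [ 0.00147858 -0.02973912]
6.7609852497138725
```

```bash
python3 -m inch '[{"claw":0.02,"travel":[0.02,0.028,-0.1],"turn":0},{"claw":0.02,"travel":[0.02,0.028,-0.25],"turn":0},{"claw":0.02,"travel":[0.02,0.028,-0.4],"turn":0},{"claw":0.02,"travel":[0.02,0.028,-0.5],"turn":0},{"claw":0.02,"travel":[0.02,0.028,-0.5],"turn":0}]'
python3 -c "
from h import *
s,_=grab('wrist','w2.png');print(s['position'],s['contact_force'])"
```

```text
clock: 2.15
position: [0.4937, 0.0538, 0.1475]
ee_rot: [-0.003, 0.665, 0.747, -0.003]
contact_force: [0.1, -0.4, -0.4]
width: 0.0434
gripper_force: 0.0
[0.49366812 0.05379194 0.14754231] [ 0.08307486 -0.40638397 -0.43003653]
```

View pics/w2.png

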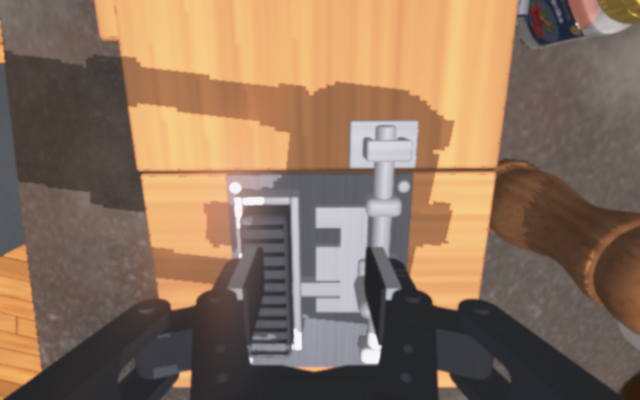

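The fingers straddle the lock. The left finger tip is over the bar around (252,275), and the right one is near the tab at (378,270). The measured position differs from the command, so I let the arm settle.

```bash
python3 -m inch '[{"claw":0.02,"travel":[0,0,0],"turn":0},{"claw":0.02,"travel":[0,0,0],"turn":0}]'
python3 -c "
from h import *
s=get_state();print(s['position'],s['ee_rot'],s['contact_force'],s['qd'])
im=imaging.get_image('wrist');cv2.imwrite('pics/w3.png',cv2.resize(im[120:370,200:450,::-1],None,fx=2.3,fy=2.3,interpolation=cv2.INTER_CUBIC))"
```

```text
clock: 2.4
position: [0.4977, 0.0545, 0.1518]
ee_rot: [0.001, 0.665, 0.747, 0.001]
contact_force: [0.4, 0.5, 0.1]
width: 0.0436
gripper_force: 0.0
[0.49769549 0.05452703 0.15176525] [0.0011792  0.66496433 0.74687366 0.00088835] [0.41752508 0.50882541 0.0829999 ] [ 0.00485446 -0.00063349  0.00074215  0.00051383 -0.00143506 -0.00046922]
```

View pics/w3.png

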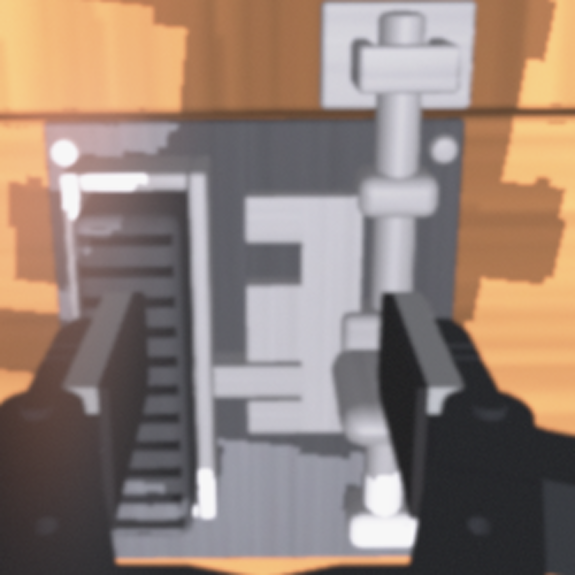

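```bash
python3 -c "
from h import *
s=get_state()
t=np.radians(6.9);C=np.array([[np.cos(t),np.sin(t)],[-np.sin(t),np.cos(t)]])
w=lambda x,y,z:np.round(1000*C@(onz('wrist',(200+x/2.3,120+y/2.3),z,s)[:2]-s['position'][:2]),1)
print('seam',w(260,113,.086),'-61')
print('rod',w(398,140,.101),w(391,275,.101))
print('bar ends L/R',w(78,207,.119),w(178,207,.119),w(190,520,.119),w(110,525,.119))
print('tab top left corners',w(345,410,.1345),w(347,438,.1345))
print('fingertips',w(145,292,s['position'][2]-.017),w(385,292,s['position'][2]-.017),w(430,292,s['position'][2]-.017))
"
```

```text
seam [-0.  32.8] -61
rod [29.8 29.8] [29.6 -1.7]
bar ends L/R [-36.2  20.6] [-16.4  20.6] [-16.1 -53.2] [-34.1 -54.5]
tab top left corners [ 16.2 -15.8] [ 16.7 -22. ]
fingertips [-21.3   9.2] [22.9  9. ] [31.2  9. ]
```

Seam, rod, bar and tab agree within a few mm: the lock centre is about (+1.4, −27) mm from the TCP in chest axes. I shift slightly towards the lid and descend.

```bash
python3 -m inch '[{"claw":0.13,"travel":[0.004,0.026,0],"turn":0},{"claw":0.13,"travel":[0.004,0.026,-0.05],"turn":0},{"claw":0.13,"travel":[0.004,0.026,-0.05],"turn":0},{"claw":0.13,"travel":[0.004,0.026,-0.07],"turn":0},{"claw":0.13,"travel":[0.004,0.026,-0.07],"turn":0}]'
python3 -m inch '[{"claw":0.13,"travel":[0,0,-0.01],"turn":0},{"claw":0.13,"travel":[0,0,-0.01],"turn":0},{"claw":0.13,"travel":[0,0,-0.01],"turn":0}]'
```

```text
clock: 2.95
position: [0.4971, 0.0603, 0.1356]
ee_rot: [-0.0, 0.665, 0.747, -0.0]
contact_force: [0.3, -0.7, -0.5]
width: 0.0481
gripper_force: 0.0
clock: 3.25
position: [0.4975, 0.0602, 0.1346]
ee_rot: [-0.0, 0.665, 0.747, 0.0]
contact_force: [-0.9, 0.0, 2.9]
width: 0.0485
gripper_force: 1.2
```

```bash
python3 -m inch '[{"claw":0.13,"travel":[0,0,-0.01],"turn":0},{"claw":0.13,"travel":[0,0,-0.02],"turn":0},{"claw":0.13,"travel":[0,0,-0.02],"turn":0}]'
python3 -m inch '[{"claw":0.13,"travel":[0,0,-0.01],"turn":0},{"claw":0.13,"travel":[0,0,-0.01],"turn":0},{"claw":0.13,"travel":[0,0,-0.01],"turn":0}]'

```

```text
clock: 3.55
position: [0.4975, 0.0602, 0.1303]
ee_rot: [0.0, 0.665, 0.747, 0.0]
contact_force: [-1.6, 0.7, 4.4]
width: 0.0483
gripper_force: 2.0
clock: 3.85
position: [0.4975, 0.0602, 0.1284]
ee_rot: [0.0, 0.665, 0.747, 0.0]
contact_force: [-1.8, 1.0, 4.1]
width: 0.0483
gripper_force: 2.3
```

```bash
python3 -m inch '[{"claw":0.13,"travel":[0,0,-0.01],"turn":0},{"claw":0.13,"travel":[0,0,-0.01],"turn":0},{"claw":0.13,"travel":[0,0,-0.01],"turn":0}]'
python3 -m inch '[{"claw":0.13,"travel":[0,0,-0.01],"turn":0},{"claw":0.13,"travel":[0,0,-0.01],"turn":0},{"claw":0.13,"travel":[0,0,-0.01],"turn":0}]'

```

```text
clock: 4.15
position: [0.4976, 0.0602, 0.1271]
ee_rot: [0.0, 0.665, 0.747, 0.0]
contact_force: [-1.6, 0.4, 8.9]
width: 0.0484
gripper_force: 4.5
clock: 4.45
position: [0.4976, 0.0602, 0.1267]
ee_rot: [0.0, 0.665, 0.747, 0.0]
contact_force: [-4.4, 0.4, 19.7]
width: 0.0484
gripper_force: 10.2
```

The bar is at its stop at about 20 N. I ease off slightly and push along chest −y.

```bash
python3 -m inch '[{"claw":0.13,"travel":[0.002,-0.013,0.003],"turn":0},{"claw":0.13,"travel":[0.003,-0.026,0.003],"turn":0},{"claw":0.13,"travel":[0.005,-0.04,0.003],"turn":0},{"claw":0.13,"travel":[0.006,-0.05,0.003],"turn":0}]'
python3 -m inch '[{"claw":0.13,"travel":[0.0015,-0.0125,0],"turn":0},{"claw":0.13,"travel":[0.003,-0.025,0],"turn":0},{"claw":0.13,"travel":[0.0045,-0.0375,0],"turn":0},{"claw":0.13,"travel":[0.006,-0.05,0],"turn":0}]'
```

```text
clock: 4.85
position: [0.4995, 0.0534, 0.127]
ee_rot: [-0.001, 0.666, 0.746, 0.003]
contact_force: [-2.2, 8.5, 16.9]
width: 0.0483
gripper_force: 8.4
clock: 5.25
position: [0.5008, 0.0454, 0.1271]
ee_rot: [-0.002, 0.666, 0.746, 0.005]
contact_force: [-2.4, 17.6, 17.5]
width: 0.048
gripper_force: 11.9
```

```bash
python3 -c "
from h import *
s=get_state();print(s['position'],s['contact_force'])
im=imaging.get_image('wrist');cv2.imwrite('pics/w4.png',cv2.resize(im[90:370,200:450,::-1],None,fx=2.1,fy=2.1,interpolation=cv2.INTER_CUBIC))"
```

```text
[0.50082863 0.04539257 0.12710216] [-2.441108   17.58987427 17.49299849]
```

View pics/w4.png

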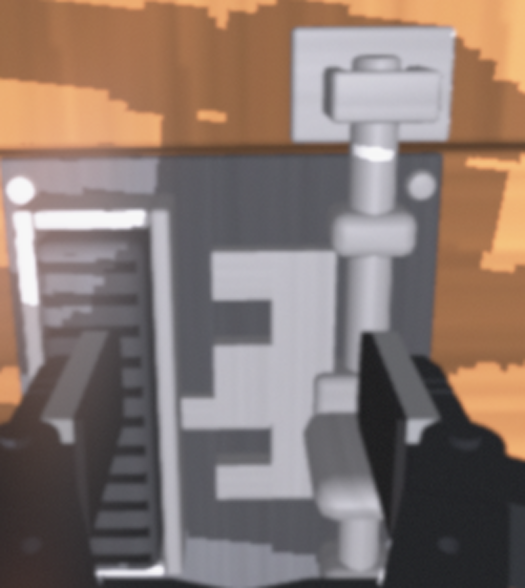

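The bolt is moving: the strip's notches have slid past the tooth arm at (200,412), and the bar is still down under the left finger. I check the seam at crop row 150 for chest shift.

```bash
python3 -c "
from h import *
s=get_state()
t=np.radians(6.9);C=np.array([[np.cos(t),np.sin(t)],[-np.sin(t),np.cos(t)]])
w=lambda x,y,z:np.round(1000*C@onz('wrist',(200+x/2.1,90+y/2.1),z,s)[:2],1)
print('seam abs',w(250,149,.086),'before',1000*C@[.4977,.0545]+[0,32.8])
"
python3 -m inch '[{"claw":0.13,"travel":[0.0015,-0.0125,0],"turn":0},{"claw":0.13,"travel":[0.003,-0.025,0],"turn":0},{"claw":0.13,"travel":[0.0045,-0.0375,0],"turn":0},{"claw":0.13,"travel":[0.006,-0.05,0],"turn":0}]'
```

```text
seam abs [505.6  26.3] before [500.64278679  27.11317045]
clock: 5.7
position: [0.5021, 0.0356, 0.1271]
ee_rot: [-0.002, 0.666, 0.746, 0.005]
contact_force: [-2.1, 17.6, 17.1]
width: 0.048
gripper_force: 11.8
```

```bash
python3 -m inch '[{"claw":0.13,"travel":[0.0015,-0.0125,0],"turn":0},{"claw":0.13,"travel":[0.003,-0.025,0],"turn":0},{"claw":0.13,"travel":[0.0045,-0.0375,0],"turn":0},{"claw":0.13,"travel":[0.006,-0.05,0],"turn":0}]'
python3 -m inch '[{"claw":0.13,"travel":[0.001,-0.008,0],"turn":0},{"claw":0.13,"travel":[0.0015,-0.0125,0],"turn":0},{"claw":0.13,"travel":[0.0015,-0.0125,0],"turn":0}]'
```

```text
clock: 6.1
position: [0.5034, 0.0248, 0.1271]
ee_rot: [-0.002, 0.666, 0.746, 0.005]
contact_force: [-1.6, 13.5, 17.2]
width: 0.0484
gripper_force: 10.4
clock: 6.4
position: [0.5037, 0.0223, 0.127]
ee_rot: [-0.002, 0.666, 0.746, 0.005]
contact_force: [-1.3, 14.2, 16.7]
width: 0.048
gripper_force: 9.8
```

```bash
python3 -m inch '[{"claw":0.13,"travel":[0.001,-0.01,0],"turn":0},{"claw":0.13,"travel":[0.001,-0.01,0],"turn":0}]'
python3 -m inch '[{"claw":0.13,"travel":[0.001,-0.01,0],"turn":0},{"claw":0.13,"travel":[0.001,-0.01,0],"turn":0}]'
python3 -m inch '[{"claw":0.13,"travel":[0.001,-0.01,0],"turn":0},{"claw":0.13,"travel":[0.001,-0.01,0],"turn":0}]'
```

```text
clock: 6.6
position: [0.504, 0.0198, 0.127]
ee_rot: [-0.001, 0.666, 0.746, 0.004]
contact_force: [-1.4, 12.1, 18.0]
width: 0.0485
gripper_force: 9.6
clock: 6.8
position: [0.504, 0.0193, 0.1271]
ee_rot: [-0.003, 0.666, 0.746, 0.005]
contact_force: [-1.7, 16.8, 16.7]
width: 0.0486
gripper_force: 11.9
clock: 7.0
position: [0.504, 0.0191, 0.1271]
ee_rot: [-0.004, 0.666, 0.746, 0.007]
contact_force: [-1.4, 22.2, 18.7]
width: 0.0483
gripper_force: 15.6
```

The bolt is at its stop: y stays at 0.019 while the force climbs. I lift straight up to let go.

```bash
python3 -m inch '[{"claw":0.13,"travel":[0,0,0.03],"turn":0},{"claw":0.13,"travel":[0,0.005,0.07],"turn":0},{"claw":0.13,"travel":[0,0.012,0.12],"turn":0},{"claw":0.13,"travel":[0,0.02,0.25],"turn":0},{"claw":0.13,"travel":[0,0.02,0.4],"turn":0}]'
python3 -m inch '[{"claw":0.13,"travel":[0,0.1,0.2],"turn":0},{"claw":0.13,"travel":[0,0.2,0.2],"turn":0},{"claw":0.13,"travel":[0,0.2,0.2],"turn":0},{"claw":0.13,"travel":[0,0.2,0.2],"turn":0}]'
python3 -c "
from h import *
s,_=grab('wrist','w5.png');print(s['position'])
_,a=grab('scene','s5.png');_,b=grab('top','t5.png')
cv2.imwrite('pics/st5.png',np.vstack([cv2.resize(a[100:300,200:440],(720,600))[:,:,::-1]]))"
```

```text
clock: 7.5
position: [0.5025, 0.0162, 0.204]
ee_rot: [-0.001, 0.664, 0.747, -0.001]
contact_force: [1.1, -0.4, 0.6]
width: 0.0482
gripper_force: 0.0
clock: 7.9
position: [0.5029, 0.0556, 0.2441]
ee_rot: [-0.0, 0.664, 0.747, -0.001]
contact_force: [-0.3, 0.2, -0.1]
width: 0.0481
gripper_force: 0.0
[0.50288529 0.0555723  0.24412143]
```

View pics/w5.png

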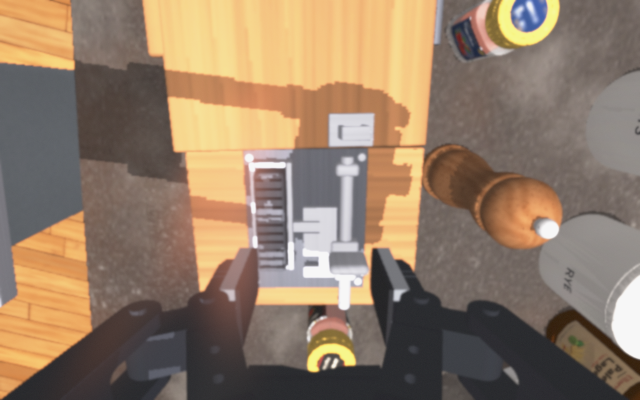

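The rod is out of the keeper at (350,130), and the lid's front edge has risen, with its outline offset from the deck at (172,150). I check that the catch is up with a crop.

```bash
python3 -c "
from h import *
im=cv2.imread('pics/w5.png');cv2.imwrite('pics/w5c.png',cv2.resize(im[140:290,230:390],None,fx=4,fy=4,interpolation=cv2.INTER_CUBIC))
s=get_state();t=np.radians(6.9)
w=lambda x,y,z:onz('wrist',(x,y),z,s)[:2]
for z in(.111,.1145,.119):print(z,1000*np.linalg.norm(w(257,200,z)-w(286,200,z)))"
```

```text
0.111 21.60645194323513
0.1145 21.310944884603764
0.119 20.931007237792002
```

View pics/w5c.png

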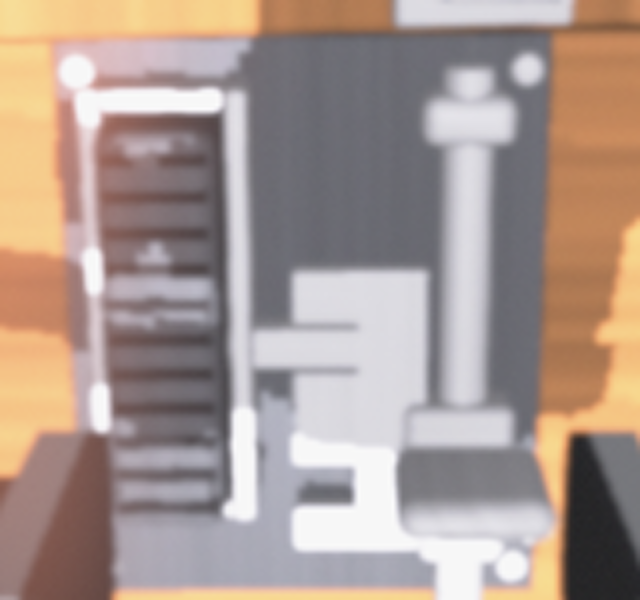

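The tooth arm at (305,348) again stands up through the strip's notch, as it did when the bolt was shut. So the catch is up and the bolt is locked open.

```bash
python3 -c "
from h import *
print(ticket.sign_off())"
```

```text
the job is handed in; nothing more can be done
None
```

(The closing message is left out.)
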